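# Load the marking nest and hold the dead-man paddle

## Robot

A 6-joint arm with a two-finger parallel gripper is mounted at the origin on the work surface. World frame = base frame: x ahead of the robot, y to its left, z up, the work surface at z = 0. Lengths are in m, angles in rad, forces in N, time in s.
With the tool pointing down it reaches from about 0.325 to 0.85 m from the base axis. Payload 15.5 kg.
Tool frame: the origin (TCP) lies between the finger pads; the fingertips stand 25 mm ahead of it and the grasp point (between the pads) lies 6 mm ahead of it (ctrl.tip_extent is the distance from the TCP to the fingertips, in m); z points along the fingers, y is the direction in which the jaws open and shut (so a half turn about z gives the same grasp; the last joint's range is limited). The gripper opens to 91 mm and grips with 3 to 60 N. Pads are 32 mm wide; open, the fingers measure 118 mm over their backs; the gripper's body (76 mm by 178 mm) begins 60 mm behind the grasp point.
Start: joints at [-1.252, 0.494, 1.345, -0, 1.302, -0.096], TCP at [0.252, -0.572, 0.239] pointing down, gripper open.
Joint ranges: [-2.91, 2.91], [-0.82, 2.16], [0.22, 2.67], [-1.22, 4.37], [0.12, 2.79], [-3.08, 3.08]. Speed limits (rad/s): [1.89, 1.89, 2.57, 3.01, 3.01, 3.01].

## Interface

Orientations are given as a unit quaternion [x, y, z, w].
In Python, from station import ctrl gives the robot as it stands.
- The arm moves only by the shell command python3 -m pendant 'ROWS' [FORCE]. ROWS is JSON, a list of rows, each an object with "fingers": the closure, from -1 (fully open) to 1 (shut); "dp": the shift along the tool's x, y, z in cm, a list of three; "rotation": the turn, a rotation vector about the tool's x, y, z in degrees, a list of three. In form: [{"fingers": fingers, "dp": [tx, ty, tz], "rotation": [rx, ry, rz]}, ...]. A call has 1 to 20 rows; each row shifts and turns the commanded pose from where the row before left it, along the tool's axes as they then stand; what a row does not reach is not made up. A row lasts 1/12 s, in which the tool goes at most 41.7 mm and 7.16 degrees, less where a joint would pass 70% of its speed; a pose out of reach is approached as far as the arm can. A call with a gripper value outside its range is refused whole. The fingers move at their own pace and stop on an object; FORCE is the grip in N (left out, the last holds). Time passes only in rows, so rows that do not move let the fingers close. It gives the time, the measured TCP pose, the force and the opening at its end, in the units of the state.
- ctrl.sense(): the state, without advancing time (a new reading comes with each control period).
- ctrl.read_camera(name): name is "side" or "top"; returns a dict with "color" (420x560x3 uint8, red, green, blue), "z_map" (420x560 float32, m along the optical axis (not along the pixel's ray), 0 where there is no reading), "K" (3x3 intrinsics, pixels), "origin" and "attitude" of the camera in the world. Camera axes: x right, y up, looking along -z (the intrinsics and any distortion apply to the point x, -y, -z); pixel columns grow to the right and rows downward; lengths in m; the calibration is good to about 2 mm. A picture is of the moment at which its call begins.
- ctrl.finish_job(): hands the job in, once; it reports no verdict.
The state is a dict: "t": time; "joint_positions": joint angles; "dq": joint speeds; "joint_torque": joint torques, N m; "position": TCP position; "tcp_rot": TCP orientation; "force": force on the tool from outside, world axes, zero at the start; "ft_torque": the same for the moment, N m; "gripper_width": opening from 0.0 (shut) to 1.0 (fully open).
Only numpy, scipy, OpenCV 4.12 (cv2) and the standard library are available. Lean on these libraries where they do the work, as an engineer would, in place of code of your own. Each camera call takes 0.05 s, during which the arm holds its last target.

## Task

Lay the blue glass blank flat and fully down in the pocket of the aluminium marking nest, without dropping it, and let go of it, leaving the amber and green blanks where they are. Only then press the red dead-man paddle down to mid-travel, where it is level and its pad is flush with the top of the green post beside it (never down to its bottom stop, which trips the marker), and hold it there: the program finishes with the robot still holding the paddle level.

Things in the scene. Friction and masses are not known exactly. Their poses are not given: they have to be found in the camera images.
- blue_center (a point): Blue glass blank, 80 x 50 x 30 mm (along its x, y, z), 0.3 kg, lying flat on the 3 mm cork mat with its long side roughly pointing away from the robot; the point is its centre, 15 mm above its underside; it is the one to load, and either way round fits.
- amber_center (a point): Amber glass blank, 80 x 50 x 30 mm (along its x, y, z), 0.3 kg, lying flat on the 3 mm cork mat with its long side roughly pointing away from the robot; the point is its centre, 15 mm above its underside; leave it alone. The three blanks lie in a row running away from the robot, in any order.
- green_center (a point): Green glass blank, 80 x 50 x 30 mm (along its x, y, z), 0.3 kg, lying flat on the 3 mm cork mat with its long side roughly pointing away from the robot; the point is its centre, 15 mm above its underside; leave it alone.
- nest_floor (a point): Centre of the floor of the nest's pocket: 84 x 54 mm, 10 mm deep, long side along the nest's x, rim chamfered 3 mm, open above. The floor is 15 mm above the table, so a seated blank stands 20 mm proud of the plate.
- nest: Fixed aluminium marking nest, a plate 150 x 120 x 25 mm (its x, y, z), origin under its centre. A grey and white marking head, 60 mm high above the table, stands on its +x side, 75 to 120 mm from the pocket centre. The nest stands left or right of the blanks and the console on the other side, both turned by up to 0.35 rad.
- console: Fixed yellow console of the dead-man paddle, 210 x 80 x 30 mm (its x, y, z), origin under its centre. The paddle's hinge axis is 55 mm from the centre towards +x, 75 mm above the table; its two grey cheeks reach 88 mm. A green post 12 mm square, top 81 mm above the table, stands at x -55, y +34 mm.
- paddle_pad (a point): Centre of the top of the red pad (45 x 42 mm) where the paddle is pressed, at its free end, on the console's -x side (towards the robot), 110 mm from the hinge axis; the paddle runs along the console's x. Pad top above the table: 97 mm released, 81 mm level (flush with the green post), 64 mm at the bottom stop. Axes as the console's while released.
- paddle (a joint): Angle of the paddle in rad: 0 released (pad end tilted up 0.15 rad, held there by a spring), 0.15 level (mid-travel), 0.30 bottom stop. Pressing at the pad takes about 3 N to start, 8 N at level and 12 N at the bottom stop; it springs up when released.
Not all that is in view belongs to the job. There is more than one size of the console; the job needs the smaller.

How it is judged:
On the way, in this order (a step that is already met when the one before it is completed fails the run):
1. the blue blank lies flat and fully down in the pocket, let go (horizontal distance between blue_center and nest_floor below 0.004 m and z of blue_center in the frame of nest_floor between 0.012 and 0.0175 m and angle between blue_center's own z axis and vertical below 0.05 rad and angle between the x axis of blue_center and the x axis of nest_floor, either way round below 0.07 rad and contact force between blue and the fingers below 0.1 N), for 0.2 s.
2. the robot holds the paddle level (value of joint paddle between 0.1 and 0.2 rad and (contact force between paddle and the fingers above 3 N or contact force between paddle and the arm above 3 N)), for 0.3 s.
At the end, for the whole second after the job is handed in: Blue blank in the pocket: centre within 4 mm sideways, 12 to 17.5 mm above its floor, tilt under 0.05 rad, square within 0.07 rad, still, fingers off it. The robot presses the paddle with over 3 N and keeps it still between 0.10 and 0.20 rad (0.15 is level) (all of step 1 and all of step 2 and linear speed of blue below 0.02 m/s and velocity of joint paddle between -0.1 and 0.1 rad/s); the arm keeps its last pose, push and grip.
It fails at once if the amber or green blank is moved by more than 20 mm (distance of any of amber_center, green_center from where it was at the start of the episode above 0.02 m).
It fails at once if the paddle is pressed (beyond 0.08 rad) before the blue blank is seated (value of joint paddle above 0.08 rad and not (horizontal distance between blue_center and nest_floor below 0.004 m and z of blue_center in the frame of nest_floor between 0.012 and 0.0175 m and angle between blue_center's own z axis and vertical below 0.05 rad and angle between the x axis of blue_center and the x axis of nest_floor, either way round below 0.07 rad)).
It fails at once if the paddle is pressed to its bottom stop (beyond 0.27 rad) (value of joint paddle above 0.27 rad).
It fails at once if the blue blank is dropped (falls free at over 0.5 m/s) (contact force between blue and anything else below 0.05 N and linear speed of blue above 0.5 m/s).
It also fails if it takes over 58 s, if anything falls off the work surface, if the arm or the gripper's body presses on something with over 40 N, if the wrist force passes 120 N, or if a joint passes its speed limit or range.

## Working session

There is one attempt and no reset: what is moved stays moved. The work goes in short steps, Python scripts to look and compute and a shell command to move; the robot and the scene stay as the last step left them, time stands still between calls to the robot, and variables do not carry over. Pictures are saved under pics/ and viewed, and the job is handed in when it is done.

```bash
mkdir -p pics; ls; cat > h.py <<'E'
import numpy as np, cv2
from scipy.spatial.transform import Rotation as R
from station import ctrl
def snap(n,f):
    c=ctrl.read_camera(n); cv2.imwrite('pics/'+f,c['color'][:,:,::-1]); np.savez('/tmp/'+n+'.npz',**c); return c
def rot(c):
    a=np.array(c['attitude'],float)
    return a if a.shape==(3,3) else R.from_quat(a).as_matrix()
def cloud(c):
    z=np.array(c['z_map'],float);K=np.array(c['K']);h,w=z.shape
    u,v=np.meshgrid(np.arange(w),np.arange(h))
    p=np.stack([(u-K[0,2])/K[0,0]*z,-(v-K[1,2])/K[1,1]*z,-z],-1)
    P=p@rot(c).T+np.array(c['origin']); P[z==0]=np.nan
    return P
E
python3 - <<'E'
from h import *
for n in('side','top'):
    c=snap(n,n+'0.png'); print(n,{k:(np.array(v).tolist()) for k,v in c.items() if k not in('color','z_map')})
print(ctrl.sense()); print(ctrl.tip_extent)
E
```

```text
pics
side {'K': [[422.5677931582594, 0.0, 281.5266892314159], [0.0, 422.5677931582594, 210.43906351029938], [0.0, 0.0, 1.0]], 'origin': [0.05591337374869739, 0.6006080672198874, 0.8353810208705499], 'attitude': [-0.09838580283865002, 0.35015155326377523, 0.8924685751525575, -0.2668594497332327]}
top {'K': [[518.2218468858163, 0.0, 279.8470288775488], [0.0, 518.2218468858163, 214.91463449042962], [0.0, 0.0, 1.0]], 'origin': [0.1447033885346907, -0.010966794767987701, 1.448220876054727], 'attitude': [0.06886840884876447, -0.060765124652543745, -0.7037155936798684, 0.7045204788367693]}
{'t': 0.1, 'joint_positions': array([-1.25151518e+00,  4.94136758e-01,  1.34603584e+00,  7.14166938e-06,
        1.30252451e+00, -9.55170544e-02]), 'dq': array([-3.86402645e-04, -8.20344387e-04, -1.08423592e-03,  5.26559276e-04,
        7.61336554e-04,  8.64138563e-05]), 'joint_torque': array([ 3.43922256e-03, -8.80236626e+01, -3.82541227e+01,  7.11360388e-02,
        4.80693346e-02, -5.79153220e-05]), 'position': array([ 0.25177706, -0.5717088 ,  0.23839941]), 'tcp_rot': array([ 9.78569835e-01,  2.05914479e-01, -5.82346592e-05, -5.49160910e-04]), 'force': array([-0.63013285,  0.16234298,  0.47780113]), 'ft_torque': array([ 0.00443943, -0.02239615, -0.01884946]), 'gripper_width': 1.0037907845181893}
0.025
```

View pics/side0.png

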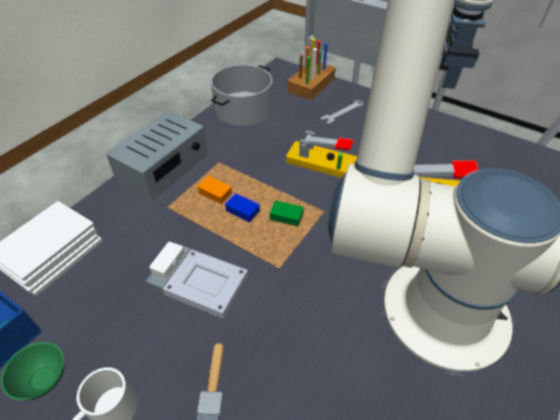

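View pics/top0.png

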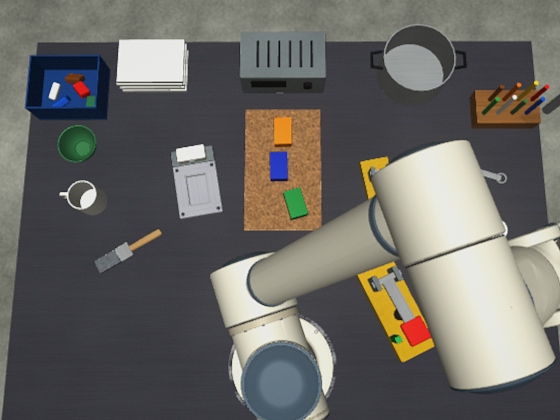

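```bash
cat > m.py <<'E'
from h import *
import sys
def rect(P,mask,zlo,zhi,name):
    m=mask&(P[...,2]>zlo)&(P[...,2]<zhi)
    n,l,st,_=cv2.connectedComponentsWithStats(m.astype(np.uint8))
    if n<2: print(name,'none');return
    i=1+np.argmax(st[1:,4]); q=P[l==i]
    (c,s,a)=cv2.minAreaRect((q[:,:2]*1000).astype(np.float32))
    b=cv2.boxPoints((c,s,a)); e=[b[1]-b[0],b[2]-b[1]]; L=max(e,key=np.linalg.norm)
    print(name,st[i].tolist(),'c',np.round(c,1),'size',np.round(s,1),'yaw',round(np.degrees(np.arctan2(L[1],L[0])),1),'z med',round(np.median(q[:,2])*1000,1))
if __name__=='__main__':
  for n in('side','top'):
    c=dict(np.load('/tmp/'+n+'.npz'));P=cloud(c);h=cv2.cvtColor(c['color'],cv2.COLOR_RGB2HSV);H,S,V=[h[...,i] for i in range(3)]
    X=P[...,0];Y=P[...,1];reg=(X>.25)&(X<.8)&(abs(Y)<.15)
    for nm,lo,hi in(('blue',110,130),('amber',10,18),('green',50,75)):
        m=(H>=lo)&(H<=hi)&(S>170)&reg
        rect(P,m,.0,.06,n+' '+nm); rect(P,m,.025,.045,n+' '+nm+' top')
    reg=(X>.3)&(X<.75)&(Y>.1)&(Y<.4)&(S<60)
    rect(P,reg,.019,.032,n+' plate'); rect(P,reg,.008,.0195,n+' floor');rect(P,reg,.035,.09,n+' head')
E
python3 m.py
```

```text
side blue [226, 194, 33, 27, 530] c [550.2  15.4] size [79.1 50.4] yaw 2.2 z med 31.9
side blue top [226, 194, 33, 24, 429] c [550.6  15.1] size [79.1 49.1] yaw 0.3 z med 32.5
side amber [197, 176, 35, 28, 618] c [666.4 -10.8] size [106.4  78.8] yaw 1.5 z med 31.0
side amber top [197, 176, 35, 23, 427] c [654.1   2. ] size [53.4 81.6] yaw -0.4 z med 32.2
side green [271, 202, 32, 23, 528] c [440.8 -32. ] size [76.3 49.3] yaw 15.5 z med 31.8
side green top [271, 202, 32, 20, 429] c [440.9 -32.2] size [76.3 49. ] yaw 15.5 z med 32.4
side plate [146, 243, 102, 71, 2701] c [505.  245.7] size [195.2 122.7] yaw 10.0 z med 24.8
side floor [185, 266, 42, 30, 721] c [486.2 239.7] size [85.3 53.2] yaw 9.9 z med 14.9
side head [150, 242, 34, 37, 718] c [577.4 259.8] size [45.6 81. ] yaw -77.7 z med 58.7
top blue [270, 152, 17, 29, 460] c [551.   11.3] size [78.8 45.5] yaw 0.0 z med 33.3
top blue top [270, 152, 17, 28, 435] c [551.   11.3] size [78.7 45.5] yaw 0.0 z med 33.6
top amber [274, 117, 18, 30, 526] c [656.5  -1.6] size [87.1 49.3] yaw 0.2 z med 32.8
top amber top [274, 117, 18, 28, 469] c [655.1  -1.2] size [82.7 48.6] yaw 0.5 z med 33.2
top green [284, 188, 23, 31, 447] c [442.8 -36.8] size [76.9 46.4] yaw 16.3 z med 33.0
top green top [284, 188, 23, 31, 438] c [442.8 -36.8] size [76.9 46.4] yaw 16.3 z med 33.1
top plate [171, 145, 51, 74, 1824] c [506.4 244.2] size [196.3 120.8] yaw 10.0 z med 25.6
top floor [186, 174, 23, 31, 482] c [485.8 241.1] size [84.8 56.3] yaw 7.9 z med 15.4
top head [175, 144, 31, 21, 474] c [579.2 260.1] size [46.  86.6] yaw -80.7 z med 59.2
```

```bash
cat > go.py <<'E'
from h import *
import sys
x,y,z,yaw=[float(a) for a in sys.argv[1:5]]
s=ctrl.sense();r=R.from_quat(s['tcp_rot']);M=r.as_matrix();p=np.array(s['position'])
cy=np.degrees(np.arctan2(M[1,0],M[0,0]))
T=R.from_euler('z',yaw,degrees=True)*R.from_euler('x',180,degrees=True)
rv=(r.inv()*T).as_rotvec(degrees=True)
d=np.array([x,y,z])/1000-p
print('t',round(s['t'],2),'pos mm',np.round(p*1000,1),'yaw',round(cy,2),'tilt',np.round(M[:,2],3),'w',round(s['gripper_width'],3),'F',np.round(s['force'],2))
print('rotvec total',np.round(rv,2),'dp cm before rot',np.round(r.inv().apply(d)*100,2),'dp after rot',np.round(T.inv().apply(d)*100,2),'dist cm',round(np.linalg.norm(d)*100,2))
E
python3 go.py 550.5 13 150 1
```

```text
t 0.1 pos mm [ 251.8 -571.7  238.4] yaw 23.77 tilt [-0.     0.001 -1.   ] w 1.004 F [-0.63  0.16  0.48]
rotvec total [-6.000e-02  1.000e-02  2.277e+01] dp cm before rot [ 50.9  -41.46   8.89] dp after rot [ 30.89 -57.94   8.84] dist cm 66.25
```

```bash
python3 -m pendant '[{"fingers":-1,"dp":[2.5,-2.05,0.4],"rotation":[0,0,0]},{"fingers":-1,"dp":[2.5,-2.05,0.4],"rotation":[0,0,0]},{"fingers":-1,"dp":[2.5,-2.05,0.4],"rotation":[0,0,0]},{"fingers":-1,"dp":[2.5,-2.05,0.4],"rotation":[0,0,0]},{"fingers":-1,"dp":[2.5,-2.05,0.4],"rotation":[0,0,0]},{"fingers":-1,"dp":[2.5,-2.05,0.4],"rotation":[0,0,0]},{"fingers":-1,"dp":[2.5,-2.05,0.4],"rotation":[0,0,0]},{"fingers":-1,"dp":[2.5,-2.05,0.4],"rotation":[0,0,0]},{"fingers":-1,"dp":[2.5,-2.05,0.4],"rotation":[0,0,0]},{"fingers":-1,"dp":[2.5,-2.05,0.4],"rotation":[0,0,0]},{"fingers":-1,"dp":[2.5,-2.05,0.4],"rotation":[0,0,0]},{"fingers":-1,"dp":[2.5,-2.05,0.4],"rotation":[0,0,0]},{"fingers":-1,"dp":[2.5,-2.05,0.4],"rotation":[0,0,0]},{"fingers":-1,"dp":[2.5,-2.05,0.4],"rotation":[0,0,0]},{"fingers":-1,"dp":[2.5,-2.05,0.4],"rotation":[0,0,0]},{"fingers":-1,"dp":[2.5,-2.05,0.4],"rotation":[0,0,0]},{"fingers":-1,"dp":[2.5,-2.05,0.4],"rotation":[0,0,0]},{"fingers":-1,"dp":[2.5,-2.05,0.4],"rotation":[0,0,0]},{"fingers":-1,"dp":[2.5,-2.05,0.4],"rotation":[0,0,0]},{"fingers":-1,"dp":[2.5,-2.05,0.4],"rotation":[0,0,0]}]'
python3 -m pendant '[{"fingers":-1,"dp":[0,0,0],"rotation":[0,0,5.7]},{"fingers":-1,"dp":[0,0,0],"rotation":[0,0,5.7]},{"fingers":-1,"dp":[0,0,0],"rotation":[0,0,5.7]},{"fingers":-1,"dp":[0,0,0],"rotation":[0,0,5.7]},{"fingers":-1,"dp":[0,0,0],"rotation":[0,0,0]},{"fingers":-1,"dp":[0,0,0],"rotation":[0,0,0]}]'
python3 go.py 550.5 13.5 100 1
python3 - <<'E'
from h import *
for n in('side','top'): snap(n,n+'1.png')
E
python3 m.py
```

```text
t: 1.77
position: [0.5446, 0.0064, 0.1585]
tcp_rot: [0.979, 0.206, -0.0, -0.0]
force: [0.8, -0.4, -0.5]
gripper_width: 1.0
t: 2.27
position: [0.5441, 0.0047, 0.1588]
tcp_rot: [1.0, 0.01, -0.0, -0.0]
force: [-0.3, 0.6, 0.3]
gripper_width: 0.999
t 2.27 pos mm [544.1   4.7 158.8] yaw 1.14 tilt [-0.  0. -1.] w 0.999 F [-0.32  0.64  0.35]
rotvec total [-0.    0.02  0.14] dp cm before rot [ 0.66 -0.86  5.88] dp after rot [ 0.65 -0.87  5.88] dist cm 5.98
side blue [226, 194, 33, 27, 528] c [550.1  15.6] size [79.9 49. ] yaw 1.9 z med 31.8
side blue top [226, 194, 33, 24, 429] c [550.   15.4] size [79.7 48.5] yaw 1.2 z med 32.3
side amber [197, 176, 35, 28, 601] c [666.7  -9.5] size [108.   76.7] yaw 0.7 z med 31.0
side amber top [197, 176, 35, 23, 419] c [653.3   1.4] size [81.5 54.5] yaw 0.5 z med 32.2
side green [271, 202, 32, 23, 528] c [441.7 -33.6] size [77.2 51.2] yaw 15.3 z med 31.9
side green top [271, 202, 32, 20, 432] c [441.6 -33.7] size [77.3 51. ] yaw 14.9 z med 32.3
side plate [146, 244, 101, 71, 2704] c [505.2 245.7] size [195.2 123.9] yaw 9.8 z med 24.8
side floor [185, 266, 43, 30, 720] c [486.4 239.5] size [83.  52.8] yaw 9.4 z med 14.9
side head [150, 242, 34, 37, 716] c [576.7 259.5] size [44.4 80.3] yaw -80.5 z med 58.6
top blue none
top blue top none
top amber none
top amber top none
top green none
top green top none
top plate [204, 145, 9, 8, 37] c [600.9 211.1] size [24.6 21.5] yaw 7.3 z med 29.5
top floor [160, 103, 1, 1, 1] c [748.  360.4] size [0. 0.] yaw 0.0 z med 8.6
top head [184, 144, 22, 8, 86] c [592.  246.2] size [22.9 55.6] yaw -84.6 z med 60.4
```

View pics/side1.png

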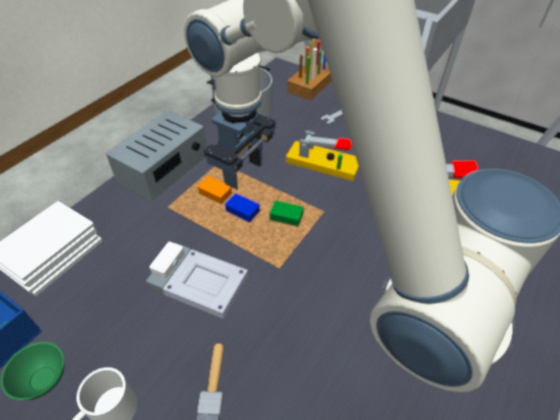

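View pics/top1.png

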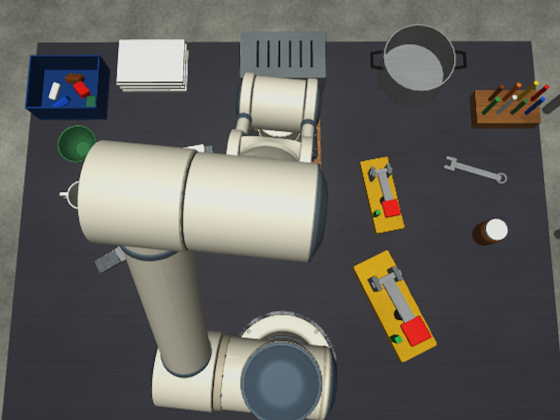

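The top view shows both consoles: the smaller at (383,195), pad (391,208), and a larger one at (395,305). Measuring the consoles now while they're unoccluded.

```bash
python3 - <<'E'
from h import *
from m import rect
for n in('side','top'):
    c=dict(np.load('/tmp/'+n+'.npz'));P=cloud(c);h=cv2.cvtColor(c['color'],cv2.COLOR_RGB2HSV);H,S,V=[h[...,i] for i in range(3)]
    X=P[...,0];Y=P[...,1]
    for nm,r in(('far',(X>.4)&(X<.75)&(Y<-.1)&(Y>-.45)),('near',(X>.05)&(X<.38)&(Y<-.1)&(Y>-.45))):
        rect(P,r&(H>=20)&(H<=30)&(S>150),.0,.06,n+nm+' yellow')
        rect(P,r,.008,.6,n+nm+' all')
        rect(P,r&((H<6)|(H>174))&(S>150),.05,.13,n+nm+' pad')
        rect(P,r&(H>=50)&(H<75)&(S>120),.07,.13,n+nm+' post')
E
python3 - <<'E'
import cv2
a=cv2.imread('pics/top1.png')[140:380,330:460];b=cv2.imread('pics/side1.png')[110:210,270:380]
cv2.imwrite('pics/c1.png',cv2.resize(a,None,fx=2.4,fy=2.4,interpolation=2));cv2.imwrite('pics/c2.png',cv2.resize(b,None,fx=6,fy=6,interpolation=2))
E
```

```text
sidefar yellow [286, 141, 67, 36, 1118] c [ 492.  -287.6] size [191.4 118.4] yaw 11.5 z med 28.5
sidefar all [286, 130, 66, 46, 1746] c [ 482.9 -272.6] size [180.  85.] yaw 11.8 z med 30.9
sidefar pad [335, 138, 16, 12, 140] c [ 418. -287.] size [37.4 47.2] yaw -76.7 z med 95.9
sidefar post [339, 154, 3, 5, 13] c [ 407.6 -252.9] size [ 5.8 10.2] yaw -62.5 z med 79.0
sidenear yellow [346, 161, 13, 19, 132] c [ 369.3 -281.5] size [21.4 59.6] yaw -90.0 z med 26.7
sidenear all [446, 161, 32, 18, 428] c [ 104.2 -324.3] size [73.7 57.5] yaw 26.4 z med 127.9
sidenear pad [452, 161, 18, 18, 211] c [ 107.  -322.4] size [40.  57.3] yaw -67.4 z med 127.2
sidenear post none
topfar yellow [360, 156, 29, 63, 837] c [ 487.5 -276.2] size [172.4  86.6] yaw 9.2 z med 29.8
topfar all [359, 156, 43, 63, 1761] c [ 483.4 -275.6] size [181.   81.4] yaw 11.1 z med 33.0
topfar pad [381, 199, 20, 15, 206] c [ 416.9 -289.2] size [40.1 41.7] yaw -79.2 z med 97.5
topfar post [375, 210, 5, 5, 22] c [ 407.3 -256. ] size [ 9.5 12. ] yaw -84.3 z med 80.3
topnear yellow [353, 250, 84, 99, 2440] c [ 161.3 -305.7] size [287.3 116.6] yaw 26.1 z med 39.8
topnear all [352, 250, 85, 99, 4157] c [ 165.4 -300.2] size [286.  114.9] yaw 27.9 z med 42.8
topnear pad [401, 316, 25, 21, 201] c [ 107.8 -328. ] size [36.5 55.8] yaw -66.3 z med 127.5
topnear post [391, 335, 11, 8, 62] c [  77.5 -291.2] size [16. 16.] yaw 24.4 z med 106.2
```

View pics/c2.png

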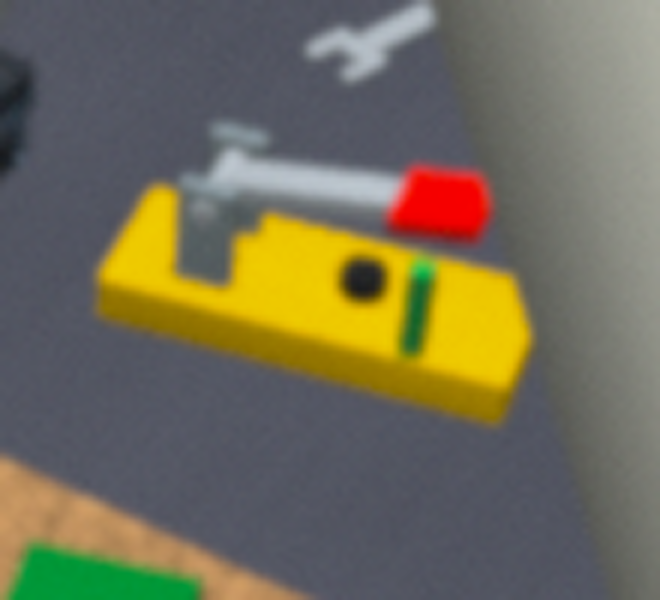

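```bash
python3 -m pendant '[{"fingers":-1,"dp":[0.32,-0.47,2.0],"rotation":[0,0,0]},{"fingers":-1,"dp":[0.32,-0.47,2.0],"rotation":[0,0,0]},{"fingers":-1,"dp":[0,0,2.0],"rotation":[0,0,0]},{"fingers":-1,"dp":[0,0,2.0],"rotation":[0,0,0]},{"fingers":-1,"dp":[0,0,1.5],"rotation":[0,0,0]},{"fingers":-1,"dp":[0,0,1.2],"rotation":[0,0,0]},{"fingers":-1,"dp":[0,0,1.0],"rotation":[0,0,0]},{"fingers":-1,"dp":[0,0,0],"rotation":[0,0,0]},{"fingers":-1,"dp":[0,0,0],"rotation":[0,0,0]}]'
python3 go.py 550.5 14 42 1
```

```text
t: 3.12
position: [0.5504, 0.0142, 0.0418]
tcp_rot: [1.0, 0.009, -0.0, -0.0]
force: [0.6, -1.1, 0.8]
gripper_width: 0.997
t 3.12 pos mm [550.4  14.2  41.8] yaw 1.02 tilt [-0.001  0.    -1.   ] w 0.997 F [ 0.62 -1.11  0.76]
rotvec total [-0.    0.04  0.02] dp cm before rot [ 0.01  0.02 -0.02] dp after rot [ 0.01  0.02 -0.02] dist cm 0.03
```

```bash
python3 -m pendant '[{"fingers":1,"dp":[0,0,0],"rotation":[0,0,0]},{"fingers":1,"dp":[0,0,0],"rotation":[0,0,0]},{"fingers":1,"dp":[0,0,0],"rotation":[0,0,0]},{"fingers":1,"dp":[0,0,0],"rotation":[0,0,0]},{"fingers":1,"dp":[0,0,0],"rotation":[0,0,0]},{"fingers":1,"dp":[0,0,0],"rotation":[0,0,0]},{"fingers":1,"dp":[0,0,0],"rotation":[0,0,0]},{"fingers":1,"dp":[0,0,0],"rotation":[0,0,0]},{"fingers":1,"dp":[0,0,0],"rotation":[0,0,0]},{"fingers":1,"dp":[0,0,0],"rotation":[0,0,0]}]' 30
python3 -m pendant '[{"fingers":1,"dp":[0,0,0],"rotation":[0,0,0]},{"fingers":1,"dp":[0,0,0],"rotation":[0,0,0]},{"fingers":1,"dp":[0,0,-0.5],"rotation":[0,0,0]},{"fingers":1,"dp":[0,0,-1.0],"rotation":[0,0,0]},{"fingers":1,"dp":[0,0,-1.0],"rotation":[0,0,0]},{"fingers":1,"dp":[0,0,-1.5],"rotation":[0,0,0]},{"fingers":1,"dp":[0,0,-1.5],"rotation":[0,0,0]},{"fingers":1,"dp":[0,0,-1.5],"rotation":[0,0,0]},{"fingers":1,"dp":[0,0,0],"rotation":[0,0,0]},{"fingers":1,"dp":[0,0,0],"rotation":[0,0,0]}]'
python3 go.py 486 241 112 10
```

```text
t: 3.95
position: [0.5506, 0.0141, 0.0421]
tcp_rot: [1.0, 0.008, 0.0, 0.0]
force: [-0.8, -3.1, 5.9]
gripper_width: 0.547
t: 4.78
position: [0.551, 0.0143, 0.1129]
tcp_rot: [1.0, 0.008, 0.001, 0.0]
force: [-0.5, -0.1, -3.0]
gripper_width: 0.545
t 4.78 pos mm [551.   14.3 112.9] yaw 0.97 tilt [ 0.002 -0.    -1.   ] w 0.545 F [-0.5  -0.07 -3.03]
rotvec total [ 0.02 -0.12 -9.03] dp cm before rot [ -6.12 -22.78   0.07] dp after rot [ -2.46 -23.46   0.09] dist cm 23.58
```

```bash
python3 -m pendant '[{"fingers":1,"dp":[0,0,0],"rotation":[0,0,-3]},{"fingers":1,"dp":[0,0,0],"rotation":[0,0,-3]},{"fingers":1,"dp":[0,0,0],"rotation":[0,0,-3]},{"fingers":1,"dp":[-0.2,-1.8,0],"rotation":[0,0,0]},{"fingers":1,"dp":[-0.25,-2.4,0],"rotation":[0,0,0]},{"fingers":1,"dp":[-0.25,-2.4,0],"rotation":[0,0,0]},{"fingers":1,"dp":[-0.25,-2.4,0],"rotation":[0,0,0]},{"fingers":1,"dp":[-0.25,-2.4,0],"rotation":[0,0,0]},{"fingers":1,"dp":[-0.25,-2.4,0],"rotation":[0,0,0]},{"fingers":1,"dp":[-0.25,-2.4,0],"rotation":[0,0,0]},{"fingers":1,"dp":[-0.25,-2.4,0],"rotation":[0,0,0]},{"fingers":1,"dp":[-0.25,-2.4,0],"rotation":[0,0,0]},{"fingers":1,"dp":[-0.25,-1.9,0],"rotation":[0,0,0]},{"fingers":1,"dp":[0,-0.6,0],"rotation":[0,0,0]},{"fingers":1,"dp":[0,0,0],"rotation":[0,0,0]},{"fingers":1,"dp":[0,0,0],"rotation":[0,0,0]}]'
python3 go.py 486 241 112 10
python3 - <<'E'
from h import *
for n in('side','top'): snap(n,n+'2.png')
c=cv2.imread('pics/side2.png')[150:350,120:320]; cv2.imwrite('pics/s2z.png',cv2.resize(c,None,fx=3,fy=3,interpolation=2))
c=cv2.imread('pics/top2.png')[100:250,120:320]; cv2.imwrite('pics/t2z.png',cv2.resize(c,None,fx=4,fy=4,interpolation=2))
E
```

```text
t: 6.12
position: [0.4855, 0.2411, 0.1114]
tcp_rot: [0.996, 0.087, -0.0, 0.0]
force: [0.5, -0.8, -3.6]
gripper_width: 0.543
t 6.12 pos mm [485.5 241.1 111.4] yaw 10.01 tilt [-0.001 -0.    -1.   ] w 0.543 F [ 0.48 -0.78 -3.58]
rotvec total [0.02 0.04 0.01] dp cm before rot [ 0.05  0.02 -0.06] dp after rot [ 0.05  0.02 -0.06] dist cm 0.08
```

View pics/s2z.png

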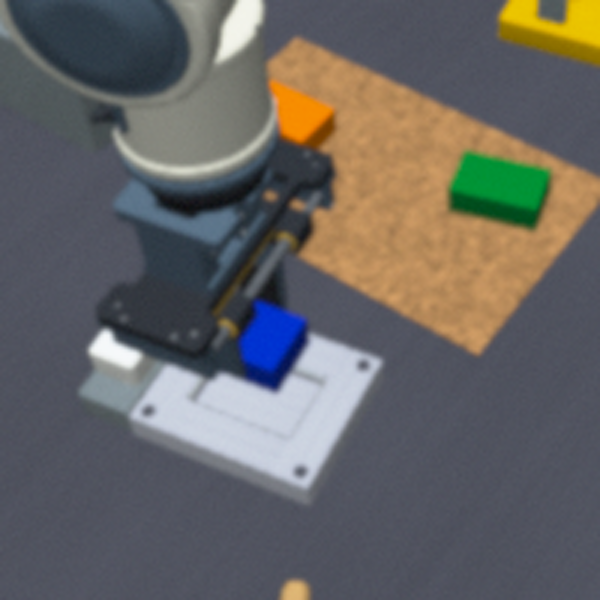

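View pics/t2z.png

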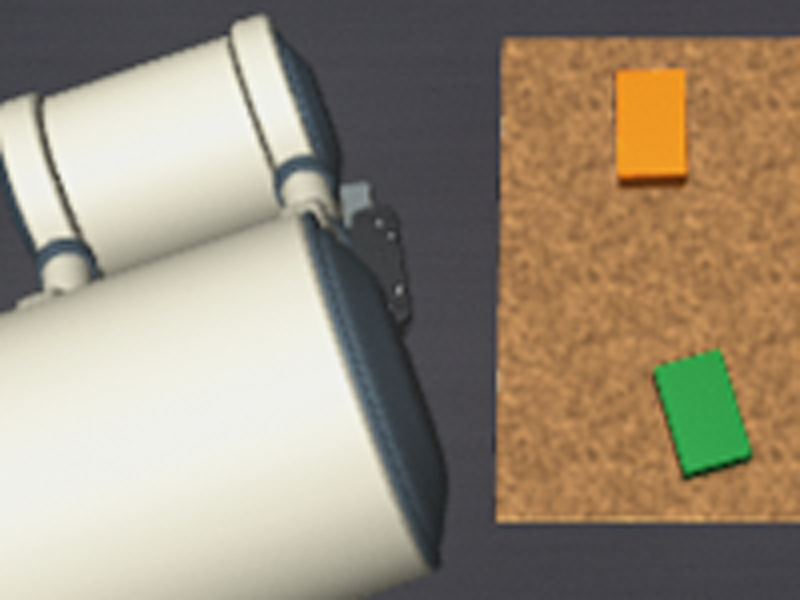

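The side view shows the blue blank held level above the pocket, with its near end at about (270,350) in the crop; the top view of the nest is hidden by the arm. I'll measure the blank against the nest in the side camera's own frame.

```bash
python3 - <<'E'
from h import *
c=dict(np.load('/tmp/side.npz'));P=cloud(c);h=cv2.cvtColor(c['color'],cv2.COLOR_RGB2HSV);H,S,V=[h[...,i] for i in range(3)]
m=(H>=110)&(H<=130)&(S>170)&(P[...,2]>.06)&(P[...,2]<.13)&(P[...,1]>.15)
m[:, :190]=0
q=P[m]; print(len(q))
a=np.radians(10);Rm=np.array([[np.cos(a),np.sin(a)],[-np.sin(a),np.cos(a)]])
n=(q[:,:2]*1000-[486.3,239.6])@Rm.T; z=q[:,2]*1000
print('z pct',np.percentile(z,[1,5,25,50,75,95,99]).round(1))
print('x pct',np.percentile(n[:,0],[0,1,2,5,10,20,40]).round(1))
print('y pct',np.percentile(n[:,1],[0,1,2,5,50,95,98,99,100]).round(1))
# faces by local normals: end face x ~ const with z<top-3
zt=np.percentile(z,95)
e=(z<zt-5)&(z>zt-25)
# yaw/plane fit to end face
for nm,s in(('low',e),):
    A=n[s];zz=z[s];print(len(A))
    f=A[A[:,0]<-34]; print('end face',len(f),'x',np.median(f[:,0]).round(2),'y range',np.percentile(f[:,1],[0,5,95,100]).round(1)); print('slope',np.polyfit(f[:,1],f[:,0],1).round(3))
    f=A[A[:,0]>-34]; print('side',len(f),np.percentile(f[:,1],[5,50,95]).round(1) if len(f) else '')
E
```

```text
433
z pct [ 83.   86.9  99.1 101.5 102.6 104.2 108.1]
x pct [-40.5 -39.8 -39.7 -39.3 -38.6 -36.7 -29.1]
y pct [-28.2 -22.9 -21.9 -19.8   5.6  27.5  28.   28.8  32.9]
111
end face 67 x -38.76 y range [-18.3 -13.1  27.2  28. ]
slope [  0.04  -38.878]
side 44 [-17.5  26.9  27.8]
```

```bash
python3 -m pendant '[{"fingers":1,"dp":[-0.02,0.2,0],"rotation":[0,0,0]},{"fingers":1,"dp":[0,0,1.2],"rotation":[0,0,0]},{"fingers":1,"dp":[0,0,1.2],"rotation":[0,0,0]},{"fingers":1,"dp":[0,0,1.0],"rotation":[0,0,0]},{"fingers":1,"dp":[0,0,0.8],"rotation":[0,0,0]},{"fingers":1,"dp":[0,0,0],"rotation":[0,0,0]},{"fingers":1,"dp":[0,0,0],"rotation":[0,0,0]}]'
python3 - <<'E'
from h import *
c=snap('side','side3.png');P=cloud(c);h=cv2.cvtColor(c['color'],cv2.COLOR_RGB2HSV);H,S,V=[h[...,i] for i in range(3)]
m=(H>=110)&(H<=130)&(S>170)&(P[...,2]>.02)&(P[...,2]<.13)&(P[...,1]>.15)
m[:, :190]=0
q=P[m]
a=np.radians(10);Rm=np.array([[np.cos(a),np.sin(a)],[-np.sin(a),np.cos(a)]])
n=(q[:,:2]*1000-[486.3,239.6])@Rm.T; z=q[:,2]*1000
print(len(q),np.percentile(z,[1,50,95]).round(1))
print('x',np.percentile(n[:,0],[1,2,5,10]).round(1),'y',np.percentile(n[:,1],[1,5,50,95,98,99]).round(1))
cv2.imwrite('pics/s3z.png',cv2.resize(cv2.imread('pics/side3.png')[220:320,140:280],None,fx=5,fy=5,interpolation=2))
E
```

```text
t: 6.8
position: [0.4858, 0.2392, 0.0697]
tcp_rot: [0.996, 0.087, -0.0, 0.0]
force: [-0.3, -0.4, -2.6]
gripper_width: 0.546
385 [41.6 59.9 63.3]
x [-39.8 -39.5 -39.1 -38.7] y [-24.7 -21.2   4.5  25.9  26.5  28.9]
```

View pics/s3z.png

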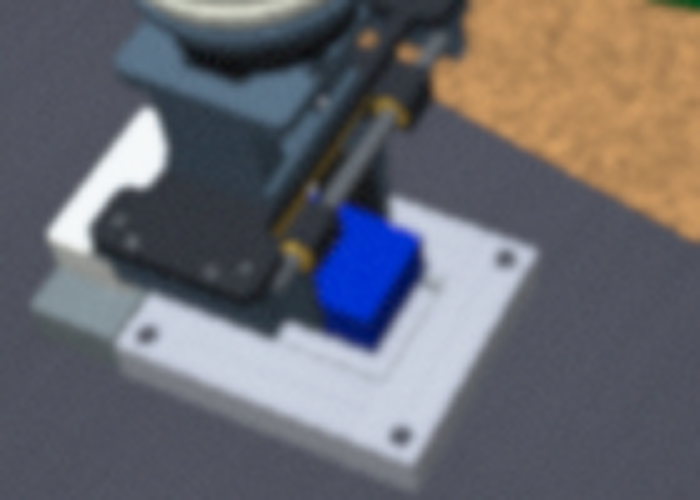

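The blank hovers just above the pocket, aligned with its outline to within about a millimetre. Lowering gently.

```bash
python3 -m pendant '[{"fingers":1,"dp":[0,0.03,0.3],"rotation":[0,0,0]},{"fingers":1,"dp":[0,0,0.3],"rotation":[0,0,0]},{"fingers":1,"dp":[0,0,0.3],"rotation":[0,0,0]},{"fingers":1,"dp":[0,0,0.1],"rotation":[0,0,0]},{"fingers":1,"dp":[0,0,0],"rotation":[0,0,0]}]'
python3 -m pendant '[{"fingers":1,"dp":[0,0,0.2],"rotation":[0,0,0]},{"fingers":1,"dp":[0,0,0.2],"rotation":[0,0,0]},{"fingers":1,"dp":[0,0,0.1],"rotation":[0,0,0]},{"fingers":1,"dp":[0,0,0],"rotation":[0,0,0]}]'
```

```text
t: 7.27
position: [0.4856, 0.2392, 0.06]
tcp_rot: [0.996, 0.087, -0.0, -0.0]
force: [-2.9, -0.7, 4.6]
gripper_width: 0.548
t: 7.6
position: [0.4855, 0.2392, 0.0561]
tcp_rot: [0.996, 0.087, 0.0, -0.0]
force: [-9.4, -2.6, 29.2]
gripper_width: 0.548
```

```bash
python3 -m pendant '[{"fingers":1,"dp":[0,0,-0.3],"rotation":[0,0,0]},{"fingers":1,"dp":[0,0,-0.3],"rotation":[0,0,0]},{"fingers":1,"dp":[0,0,0],"rotation":[0,0,0]},{"fingers":1,"dp":[0,0,0],"rotation":[0,0,0]}]'
python3 - <<'E'
from h import *
c=snap('side','side4.png');P=cloud(c);h=cv2.cvtColor(c['color'],cv2.COLOR_RGB2HSV);H,S,V=[h[...,i] for i in range(3)]
m=(H>=110)&(H<=130)&(S>170)&(P[...,2]>.02)&(P[...,2]<.13)&(P[...,1]>.15)
m[:, :190]=0
q=P[m]
a=np.radians(10);Rm=np.array([[np.cos(a),np.sin(a)],[-np.sin(a),np.cos(a)]])
n=(q[:,:2]*1000-[486.3,239.6])@Rm.T; z=q[:,2]*1000
print(len(q),np.percentile(z,[1,50,95]).round(1))
t=z>np.percentile(z,50)-6
A=np.c_[n[t],np.ones(t.sum())];print('top plane slope',np.linalg.lstsq(A,z[t],rcond=None)[0].round(3))
print('x',np.percentile(n[:,0],[1,2,5,10]).round(1),'y',np.percentile(n[:,1],[1,5,50,95,98,99]).round(1))
cv2.imwrite('pics/s4z.png',cv2.resize(cv2.imread('pics/side4.png')[220:320,140:280],None,fx=5,fy=5,interpolation=2))
E
python3 go.py 485 239 60 10
```

```text
t: 7.93
position: [0.4861, 0.2393, 0.0609]
tcp_rot: [0.996, 0.087, 0.0, -0.0]
force: [0.1, 1.9, -2.9]
gripper_width: 0.546
387 [34.1 50.5 55. ]
top plane slope [-4.7000e-02  3.8300e-01  5.1839e+01]
x [-40.2 -40.  -39.5 -38.6] y [-24.7 -21.2   4.8  26.4  38.3  43.5]
t 7.98 pos mm [486.  239.2  60.8] yaw 9.96 tilt [ 0.  0. -1.] w 0.546 F [ 0.09  1.66 -2.85]
rotvec total [-0.01 -0.01 -0.04] dp cm before rot [-0.1   0.01  0.08] dp after rot [-0.1   0.01  0.08] dist cm 0.13
```

View pics/s4z.png

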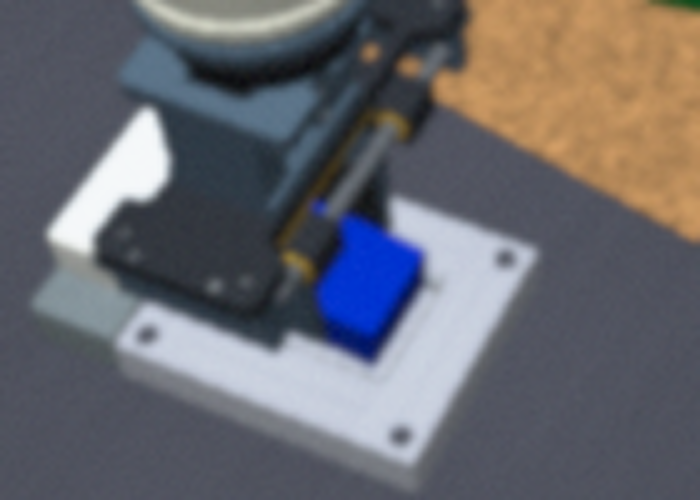

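```bash
python3 - <<'E'
from h import *
a=np.radians(10);Rm=np.array([[np.cos(a),np.sin(a)],[-np.sin(a),np.cos(a)]])
c=dict(np.load('/tmp/side.npz'));P=cloud(c);h=cv2.cvtColor(c['color'],cv2.COLOR_RGB2HSV);H,S,V=[h[...,i] for i in range(3)]
m=(H>=110)&(H<=130)&(S>170)&(P[...,2]>.02)&(P[...,2]<.08)&(P[...,1]>.15); m[:,:190]=0
q=P[m];n=(q[:,:2]*1000-[486.3,239.6])@Rm.T; z=q[:,2]*1000
t=(n[:,0]>-37)&(n[:,0]<-18)&(abs(n[:,1])<22)&(z>44)
for k in range(3):
    A=np.c_[n[t],np.ones(t.sum())];s=np.linalg.lstsq(A,z[t],rcond=None)[0]
    res=z-np.c_[n,np.ones(len(n))]@s; t=(n[:,0]>-37)&(n[:,0]<-16)&(abs(n[:,1])<22)&(abs(res)<1.5)
print(t.sum(),s.round(4),'top z at -30:',(s[2]-30*s[0]).round(1))
E
```

```text
116 [1.18600e-01 6.50000e-03 5.35218e+01] top z at -30: 50.0
```

The blank is tilted 0.12 rad in the grip, so its +x end caught the chamfer. My pocket centre was probably biased by wall occlusion. I'll re-derive it from the plate outline and holes.

```bash
python3 - <<'E'
from h import *
for n in('side','top'):
    im=cv2.imread(f'pics/{n}0.png')
    x,y=((135,235) if n=='side' else (160,135)); im2=im[y:y+90,x:x+120 if n=='side' else x+75]
    cv2.imwrite(f'pics/nest_{n}.png',cv2.resize(im2,None,fx=6,fy=6,interpolation=2))
E
```

```text
(no output)
```

View pics/nest_side.png

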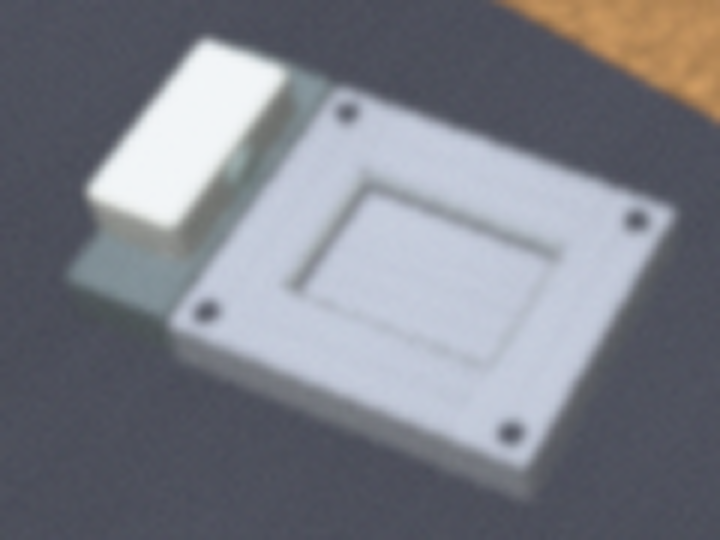

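View pics/nest_top.png

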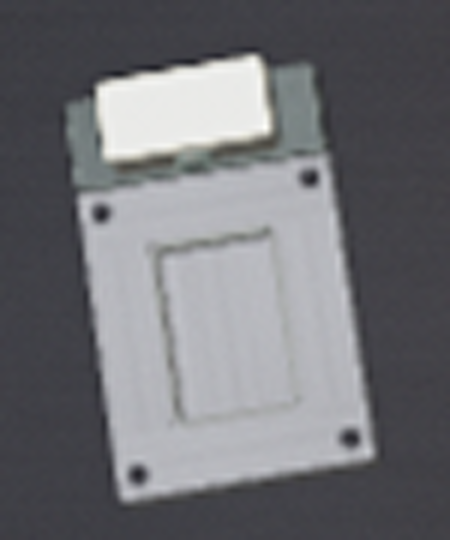

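```bash
python3 - <<'E'
from h import *
H={'side':([(346,112),(636,220),(511,433),(206,312)],(135,235)),'top':([(101,213),(309,178),(350,438),(138,474)],(160,135))}
for n,(pts,o) in H.items():
    c=dict(np.load('/tmp/%s.npz'%n));K=c['K'];Rm=rot(c);O=np.array(c['origin'])
    g=cv2.cvtColor(cv2.imread(f'pics/{n}0.png'),cv2.COLOR_BGR2GRAY).astype(float)
    W=[]
    for p in pts:
        u=(p[0]+.5)/6-.5+o[0];v=(p[1]+.5)/6-.5+o[1]
        iu,iv=int(round(u)),int(round(v));w=g[iv-3:iv+4,iu-3:iu+4];d=np.clip(np.median(w)-25-w,0,None);yy,xx=np.mgrid[-3:4,-3:4]
        u=iu+(d*xx).sum()/d.sum();v=iv+(d*yy).sum()/d.sum()
        r=Rm@np.array([(u-K[0,2])/K[0,0],-(v-K[1,2])/K[1,1],-1]); W.append((O+r*(.025-O[2])/r[2])[:2]*1000)
    W=np.array(W);print(n,W.round(1).tolist(),'centre',W.mean(0).round(1))
    e=[W[(i+1)%4]-W[i] for i in range(4)]; print([ (np.linalg.norm(x).round(1),np.degrees(np.arctan2(x[1],x[0])).round(1)) for x in e])
E
```

```text
side [[556.8, 202.4], [429.7, 180.2], [412.5, 279.7], [538.5, 302.1]] centre [484.4 241.1]
[(np.float64(129.1), np.float64(-170.1)), (np.float64(101.0), np.float64(99.8)), (np.float64(128.1), np.float64(10.1)), (np.float64(101.3), np.float64(-79.6))]
top [[537.7, 301.5], [556.1, 201.7], [429.7, 179.1], [412.1, 278.0]] centre [483.9 240.1]
[(np.float64(101.6), np.float64(-79.6)), (np.float64(128.3), np.float64(-169.9)), (np.float64(100.5), np.float64(100.1)), (np.float64(127.8), np.float64(10.6))]
```

```bash
python3 -m pendant '[{"fingers":1,"dp":[0,0,-0.4],"rotation":[0,0,0]},{"fingers":1,"dp":[0,0,-0.4],"rotation":[0,0,0]},{"fingers":1,"dp":[-0.18,-0.12,0],"rotation":[0,0,0]},{"fingers":1,"dp":[0,0,0],"rotation":[0,0,0]},{"fingers":1,"dp":[0,0,0.3],"rotation":[0,0,0]},{"fingers":1,"dp":[0,0,0.3],"rotation":[0,0,0]},{"fingers":1,"dp":[0,0,0.2],"rotation":[0,0,0]},{"fingers":1,"dp":[0,0,0],"rotation":[0,0,0]}]'
python3 -m pendant '[{"fingers":1,"dp":[0,0,0.15],"rotation":[0,0,0]},{"fingers":1,"dp":[0,0,0.15],"rotation":[0,0,0]},{"fingers":1,"dp":[0,0,0],"rotation":[0,0,0]}]'
```

```text
t: 8.65
position: [0.4836, 0.2399, 0.0602]
tcp_rot: [0.996, 0.087, -0.001, 0.0]
force: [0.4, 0.8, -2.5]
gripper_width: 0.548
t: 8.9
position: [0.4838, 0.24, 0.0576]
tcp_rot: [0.996, 0.087, -0.0, 0.0]
force: [-0.5, 0.3, -2.8]
gripper_width: 0.545
```

```bash
python3 -m pendant '[{"fingers":1,"dp":[0,0,0.15],"rotation":[0,0,0]},{"fingers":1,"dp":[0,0,0.1],"rotation":[0,0,0]},{"fingers":1,"dp":[0,0,0],"rotation":[0,0,0]}]'
python3 -m pendant '[{"fingers":1,"dp":[0,0,0.1],"rotation":[0,0,0]},{"fingers":1,"dp":[0,0,0.1],"rotation":[0,0,0]},{"fingers":1,"dp":[0,0,0],"rotation":[0,0,0]}]'
cat > bl.py <<'E'
from h import *
def tilt():
    a=np.radians(10);Rm=np.array([[np.cos(a),np.sin(a)],[-np.sin(a),np.cos(a)]])
    c=dict(np.load('/tmp/side.npz'));P=cloud(c);h=cv2.cvtColor(c['color'],cv2.COLOR_RGB2HSV);H,S,V=[h[...,i] for i in range(3)]
    m=(H>=110)&(H<=130)&(S>170)&(P[...,2]>.02)&(P[...,2]<.08)&(P[...,1]>.15); m[:,:190]=0
    q=P[m];n=(q[:,:2]*1000-[484.4,241.1])@Rm.T; z=q[:,2]*1000
    t=(n[:,0]>-37)&(n[:,0]<-18)&(abs(n[:,1])<22)&(z>38)
    for k in range(3):
        A=np.c_[n[t],np.ones(t.sum())];s=np.linalg.lstsq(A,z[t],rcond=None)[0]
        res=z-np.c_[n,np.ones(len(n))]@s; t=(n[:,0]>-37)&(n[:,0]<-16)&(abs(n[:,1])<22)&(abs(res)<1.5)
    print(t.sum(),'slopes',s.round(4),'top z at -30:',(s[2]-30*s[0]).round(1),'xmin',np.percentile(n[:,0],[1,2,5]).round(1),'y',np.percentile(n[:,1],[1,2,98,99]).round(1))
E
python3 - <<'E'
from h import *; from bl import tilt
snap('side','side5.png');tilt()
cv2.imwrite('pics/s5z.png',cv2.resize(cv2.imread('pics/side5.png')[220:320,140:280],None,fx=5,fy=5,interpolation=2))
E
```

```text
t: 9.15
position: [0.4843, 0.2401, 0.0557]
tcp_rot: [0.996, 0.087, 0.0, -0.0]
force: [-0.3, -0.1, 7.0]
gripper_width: 0.546
t: 9.4
position: [0.4848, 0.2403, 0.0544]
tcp_rot: [0.996, 0.087, 0.001, -0.0]
force: [-1.1, -0.6, 15.7]
gripper_width: 0.539
115 slopes [1.0870e-01 3.2500e-02 4.8216e+01] top z at -30: 45.0 xmin [-40.1 -40.  -39.4] y [-25.3 -24.3  25.9  26.3]
```

View pics/s5z.png

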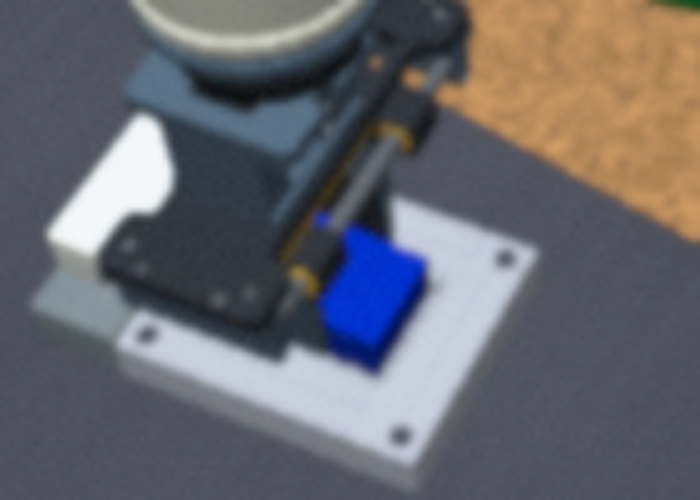

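```bash
python3 -m pendant '[{"fingers":1,"dp":[0,0,0.1],"rotation":[0,0,0]},{"fingers":1,"dp":[0,0,0.05],"rotation":[0,0,0]},{"fingers":1,"dp":[0,0,0],"rotation":[0,0,0]}]'
python3 -m pendant '[{"fingers":1,"dp":[0,0,0],"rotation":[0,0,0]},{"fingers":1,"dp":[0,0,0],"rotation":[0,0,0]},{"fingers":1,"dp":[0,0,0],"rotation":[0,0,0]},{"fingers":1,"dp":[0,0,0],"rotation":[0,0,0]}]' 3
python3 - <<'E'
from h import *; from bl import tilt
snap('side','side6.png');tilt()
E
```

```text
t: 9.7
position: [0.4852, 0.2404, 0.0531]
tcp_rot: [0.996, 0.087, 0.002, -0.0]
force: [0.9, -0.6, 17.3]
gripper_width: 0.547
t: 10.03
position: [0.4839, 0.2401, 0.0518]
tcp_rot: [0.996, 0.087, 0.0, -0.0]
force: [1.9, 0.2, -0.2]
gripper_width: 0.55
110 slopes [ 1.3300e-02 -2.2000e-03  4.5294e+01] top z at -30: 44.9 xmin [-41.1 -40.8 -40.3] y [-25.9 -24.1  25.8  26.1]
```

With the lighter grip the blank settled level, top at 45 mm as it should be when seated. Releasing.

```bash
python3 -m pendant '[{"fingers":-0.2,"dp":[0,0,0],"rotation":[0,0,0]},{"fingers":-0.3,"dp":[0,0,0],"rotation":[0,0,0]},{"fingers":-0.5,"dp":[0,0,-0.1],"rotation":[0,0,0]},{"fingers":-0.5,"dp":[0,0,0],"rotation":[0,0,0]},{"fingers":-0.5,"dp":[0,0,0],"rotation":[0,0,0]},{"fingers":-0.5,"dp":[0,0,-0.5],"rotation":[0,0,0]},{"fingers":-0.5,"dp":[0,0,-2],"rotation":[0,0,0]},{"fingers":-0.5,"dp":[0,0,-3],"rotation":[0,0,0]},{"fingers":-0.5,"dp":[0,0,-3],"rotation":[0,0,0]},{"fingers":-0.5,"dp":[0,0,-3],"rotation":[0,0,0]},{"fingers":-0.5,"dp":[0,0,-3],"rotation":[0,0,0]}]'
python3 go.py 425 -286 160 11
python3 - <<'E'
from h import *; from bl import tilt
snap('side','side7.png');tilt()
cv2.imwrite('pics/s7z.png',cv2.resize(cv2.imread('pics/side7.png')[220:320,140:280],None,fx=5,fy=5,interpolation=2))
E
```

```text
t: 11.0
position: [0.4836, 0.2399, 0.1998]
tcp_rot: [0.996, 0.087, -0.0, -0.0]
force: [0.6, -0.0, -0.6]
gripper_width: 0.749
t 11.0 pos mm [483.6 239.9 199.8] yaw 9.96 tilt [-0.  0. -1.] w 0.749 F [ 0.57 -0.02 -0.55]
rotvec total [-0.    0.   -1.04] dp cm before rot [-14.87  50.78   3.98] dp after rot [-15.78  50.51   3.98] dist cm 53.06
130 slopes [-1.31000e-02 -2.90000e-03  4.43771e+01] top z at -30: 44.8 xmin [-40.7 -40.5 -39.7] y [-21.3 -20.5  25.4  25.6]
```

View pics/s7z.png

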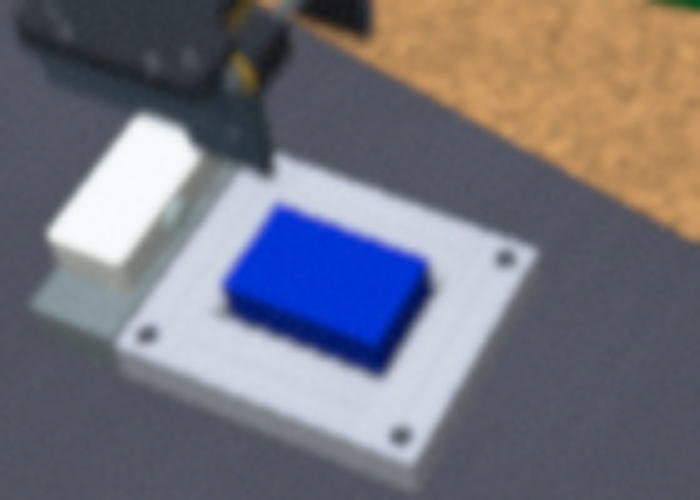

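```bash
python3 -m pendant '[{"fingers":1,"dp":[-0.87,2.82,0],"rotation":[0,0,0]},{"fingers":1,"dp":[-0.87,2.82,0],"rotation":[0,0,0]},{"fingers":1,"dp":[-0.87,2.82,0],"rotation":[0,0,0]},{"fingers":1,"dp":[-0.87,2.82,0],"rotation":[0,0,0]},{"fingers":1,"dp":[-0.87,2.82,0],"rotation":[0,0,0]},{"fingers":1,"dp":[-0.87,2.82,0],"rotation":[0,0,0]},{"fingers":1,"dp":[-0.87,2.82,0],"rotation":[0,0,0]},{"fingers":1,"dp":[-0.87,2.82,0],"rotation":[0,0,0]},{"fingers":1,"dp":[-0.87,2.82,0],"rotation":[0,0,0]},{"fingers":1,"dp":[-0.87,2.82,0],"rotation":[0,0,0]},{"fingers":1,"dp":[-0.87,2.82,0],"rotation":[0,0,0]},{"fingers":1,"dp":[-0.87,2.82,0],"rotation":[0,0,0]},{"fingers":1,"dp":[-0.87,2.82,0],"rotation":[0,0,0]},{"fingers":1,"dp":[-0.87,2.82,0],"rotation":[0,0,0]},{"fingers":1,"dp":[-0.87,2.82,0],"rotation":[0,0,0]},{"fingers":1,"dp":[-0.87,2.82,0],"rotation":[0,0,0]},{"fingers":1,"dp":[-0.87,2.82,0],"rotation":[0,0,0]},{"fingers":1,"dp":[-0.87,2.82,0],"rotation":[0,0,0]},{"fingers":1,"dp":[0,0,0],"rotation":[0,0,-1]},{"fingers":1,"dp":[0,0,0],"rotation":[0,0,0]}]' 20
python3 go.py 417.5 -288 135 11
python3 - <<'E'
from h import *; from bl import tilt; from m import rect
for n in('side','top'):
    c=snap(n,n+'8.png');P=cloud(c);h=cv2.cvtColor(c['color'],cv2.COLOR_RGB2HSV);H,S=h[...,0],h[...,1]
    rect(P,(H>=110)&(H<=130)&(S>170)&(P[...,1]>.15)&(P[...,1]<.32),.038,.06,n+' blue')
    rect(P,((H<6)|(H>174))&(S>150)&(P[...,0]>.35)&(P[...,1]<-.2),.05,.13,n+' pad')
    q=P[(H>=110)&(H<=130)&(S>170)&(P[...,1]>.15)&(P[...,1]<.32)&(P[...,0]<.6)&(P[...,2]>.042)]*1000
    print('plane',np.linalg.lstsq(np.c_[q[:,:2]-[484,240],np.ones(len(q))],q[:,2],rcond=None)[0].round(4))
E
```

```text
t: 12.72
position: [0.4171, -0.2882, 0.1979]
tcp_rot: [0.995, 0.095, 0.0, 0.0]
force: [-0.5, 0.2, 0.3]
gripper_width: 0.004
t 12.72 pos mm [ 417.1 -288.2  197.9] yaw 10.89 tilt [ 0. -0. -1.] w 0.004 F [-0.54  0.2   0.34]
rotvec total [ 0.   -0.   -0.11] dp cm before rot [ 0.04 -0.01  6.29] dp after rot [ 0.04 -0.01  6.29] dist cm 6.29
side blue [186, 262, 39, 29, 669] c [481.6 242.3] size [77.8 49.2] yaw 10.6 z med 44.7
side pad [335, 138, 17, 12, 167] c [ 415.5 -287. ] size [43.4 45.1] yaw -76.3 z med 96.2
plane [ 2.10000e-03 -3.50000e-03  4.48635e+01]
top blue [187, 173, 19, 30, 374] c [483.1 239. ] size [78.2 47.2] yaw 8.7 z med 45.3
top pad [531, 88, 16, 13, 60] c [ 736.7 -708. ] size [12.   7.6] yaw 68.5 z med 93.2
plane [-7.30000e-03 -1.32000e-02  4.63201e+01]
```

View pics/top8.png

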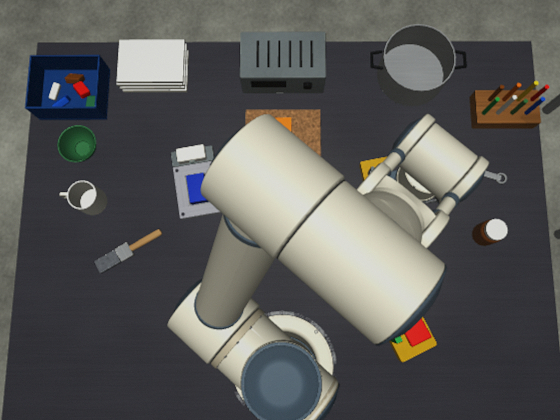

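View pics/side8.png

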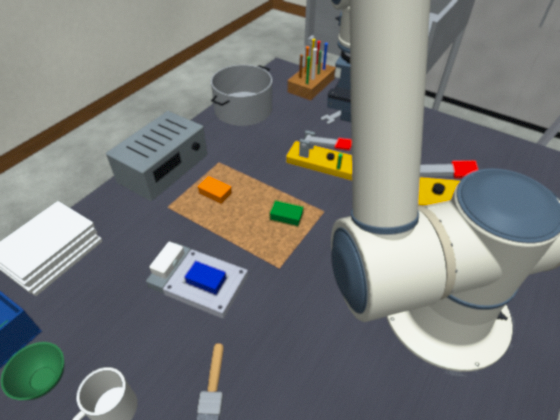

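The top view (blank at (196,188)) and side view (206,278) show the blue blank level in the pocket, top at 45 mm and yaw matching the nest. Amber (214,189) and green (287,212) haven't moved. The gripper is above the small paddle, so I'm pressing down now.

```bash
python3 -m pendant '[{"fingers":1,"dp":[0,0,2],"rotation":[0,0,0]},{"fingers":1,"dp":[0,0,2],"rotation":[0,0,0]},{"fingers":1,"dp":[0,0,1.5],"rotation":[0,0,0]},{"fingers":1,"dp":[0,0,1.0],"rotation":[0,0,0]},{"fingers":1,"dp":[0,0,0.5],"rotation":[0,0,0]},{"fingers":1,"dp":[0,0,0.2],"rotation":[0,0,0]},{"fingers":1,"dp":[0,0,0.2],"rotation":[0,0,0]},{"fingers":1,"dp":[0,0,0.2],"rotation":[0,0,0]},{"fingers":1,"dp":[0,0,0],"rotation":[0,0,0]}]'
python3 -m pendant '[{"fingers":1,"dp":[0,0,0.2],"rotation":[0,0,0]},{"fingers":1,"dp":[0,0,0.2],"rotation":[0,0,0]},{"fingers":1,"dp":[0,0,0.2],"rotation":[0,0,0]},{"fingers":1,"dp":[0,0,0],"rotation":[0,0,0]},{"fingers":1,"dp":[0,0,0],"rotation":[0,0,0]}]'
```

```text
t: 13.57
position: [0.4176, -0.2869, 0.1222]
tcp_rot: [0.995, 0.096, 0.0, 0.0]
force: [-1.4, 1.9, 2.9]
gripper_width: 0.003
t: 13.98
position: [0.4175, -0.2872, 0.1159]
tcp_rot: [0.995, 0.096, -0.0, 0.0]
force: [-2.5, -1.0, 4.7]
gripper_width: 0.005
```

```bash
python3 -m pendant '[{"fingers":1,"dp":[0,0,0.2],"rotation":[0,0,0]},{"fingers":1,"dp":[0,0,0.2],"rotation":[0,0,0]},{"fingers":1,"dp":[0,0,0.2],"rotation":[0,0,0]},{"fingers":1,"dp":[0,0,0.2],"rotation":[0,0,0]},{"fingers":1,"dp":[0,0,0.15],"rotation":[0,0,0]},{"fingers":1,"dp":[0,0,0],"rotation":[0,0,0]},{"fingers":1,"dp":[0,0,0],"rotation":[0,0,0]},{"fingers":1,"dp":[0,0,0],"rotation":[0,0,0]}]'
python3 - <<'E'
from h import *
c=snap('side','side9.png')
cv2.imwrite('pics/s9z.png',cv2.resize(c['color'][110:200,270:380,::-1],None,fx=6,fy=6,interpolation=2))
P=cloud(c);h=cv2.cvtColor(c['color'],cv2.COLOR_RGB2HSV);H,S=h[...,0],h[...,1]
r=(P[...,0]>.35)&(P[...,0]<.5)&(P[...,1]<-.2)
for nm,m in(('pad',((H<6)|(H>174))&(S>150)&r),('post',(H>=50)&(H<75)&(S>120)&r)):
    z=P[m][:,2]*1000; print(nm,len(z),np.percentile(z,[50,75,90,95]).round(1))
s=ctrl.sense();print(s['position'],s['force'])
E
```

```text
t: 14.65
position: [0.4173, -0.2872, 0.1065]
tcp_rot: [0.995, 0.096, -0.0, 0.0]
force: [-4.8, -1.2, 7.3]
gripper_width: 0.006
pad 42 [80.9 82.1 83.  84.2]
post 30 [67.7 77.5 80.2 81. ]
[ 0.41733016 -0.28719414  0.10655785] [-5.80300018 -1.14001501  7.38683292]
```

View pics/s9z.png

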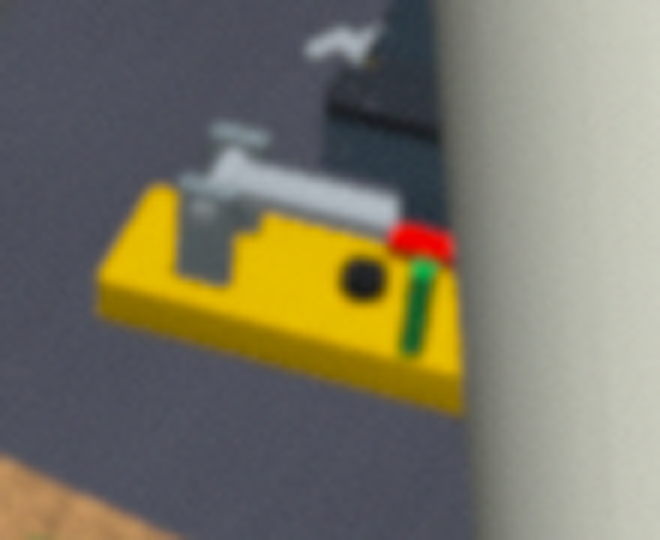

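```bash
python3 -m pendant '[{"fingers":1,"dp":[0,0,0],"rotation":[0,0,0]},{"fingers":1,"dp":[0,0,0],"rotation":[0,0,0]},{"fingers":1,"dp":[0,0,0],"rotation":[0,0,0]},{"fingers":1,"dp":[0,0,0],"rotation":[0,0,0]},{"fingers":1,"dp":[0,0,0],"rotation":[0,0,0]}]'
python3 -c "
from station import ctrl
print(ctrl.finish_job())"
```

```text
t: 15.12
position: [0.4174, -0.2872, 0.1066]
tcp_rot: [0.995, 0.096, -0.0, 0.0]
force: [-5.0, -1.7, 7.4]
gripper_width: 0.004
the job is handed in; nothing more can be done
None
```

The blue blank is seated and released in the pocket, and the robot is holding the smaller console's paddle level. I handed the job in at about 15 s; no verdict is reported.

- **Placing:** The first insertion caught the pocket's chamfer, reaching 29 N at the wrist, and tilted the blank in the grip. I had misjudged the pocket centre because its walls hid part of the floor. I found the centre again from the plate's four corner holes, lowered the blank to the floor, then eased the grip to 3 N so it settled level before I let go.
- **Blank:** The side camera showed the top at 44.9 mm (45 expected) and tilt under 0.005 rad. Its yaw was 10.6° against 10.1° for the nest, and it lay within the pocket's play. The top view of it was partly hidden: it read 8.7° yaw and about 0.015 rad tilt.
- **Sideways position:** The side camera put the blank about 3 mm off the pocket centre and the top camera about 1.4 mm. The side figure exceeds the 2.8 mm of play, so some of it is measurement bias. Both are under the 4 mm limit.
- **Paddle:** The pad's top read 81 mm, flush with the green post. The fingers were pressing with about 7.4 N vertically, steady over the last half second.
- **Other blanks:** Amber and green looked unmoved in the last full side view, taken before I pressed the paddle.

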